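# Seat the drawing template on its register pins

## Robot

A 6-joint arm with a two-finger parallel gripper is mounted at the origin on the work surface. World frame = base frame: x ahead of the robot, y to its left, z up, the work surface at z = 0. Lengths are in m, angles in rad, forces in N, time in s.
With the tool pointing down it reaches from about 0.425 to 0.95 m from the base axis. Payload 3.5 kg.
Tool frame: the origin (TCP) lies midway between the tips of the shut fingers; the grasp point (between the pads) lies ctrl.grasp_offset behind it (ctrl.grasp_offset is the distance from the TCP to the grasp point, in m); x points along the fingers, y is the direction in which the jaws open and shut, and the axes are right-handed (so a half turn about x gives the same grasp; the last joint's range is limited). The gripper opens to 85 mm and grips with 20 to 120 N. Pads are 22 mm wide; open, the fingers measure 114 mm over their backs; the gripper's body (76 mm by 85 mm) begins 54 mm behind the grasp point. The pads swing forward as they close: fully open they stand 13 mm farther back than shut.
Start: joints at [1.184, 0.286, 1.577, -0, 1.279, -0.15], TCP at [0.158, 0.656, 0.231] pointing down, gripper open.
Joint ranges: [-2.77, 2.77], [-0.9, 2.22], [0.21, 2.48], [-1.53, 4.67], [0.24, 2.81], [-2.84, 2.84]. Speed limits (rad/s): [2.79, 2.79, 3.14, 3.14, 3.14, 3.14].

## Interface

Orientations are given as a unit quaternion [x, y, z, w].
In Python, from plant import readout, read_camera, sign_off, ctrl gives the robot as it stands.
- The arm moves only by the tool drive_tool, never from a script. Its argument "steps" is a list of rows, each a list of 5 numbers: the shift along the tool's x, y, z in cm, then the turn about the tool's x in degrees, then the opening, from 0 (shut) to 1 (fully open). A call has 1 to 10 rows; each row shifts and turns the commanded pose from where the row before left it, along the tool's axes as they then stand; what a row does not reach is not made up. A row lasts 1/10 s, in which the tool goes at most 50 mm and 8.59 degrees, less where a joint would pass 70% of its speed; a pose out of reach is approached as far as the arm can. A call is refused whole if a number of a shift passes 5 or a number of a turn 8.59, either way. A call with a gripper value outside its range is refused whole. The fingers move at their own pace and stop on an object; "force" is the grip in N (left out, the last holds). Time passes only in rows, so rows that do not move let the fingers close. It gives the time, the measured TCP pose, the force and the opening at its end, in the units of the state.
- readout.get_state(): the state, without advancing time (a new reading comes with each control period).
- read_camera(name): name is "side" or "top"; returns a dict with "frame" (400x640x3 uint8, red, green, blue), "vertical_fov" (degrees; the focal length in pixels is half the picture's height over the tangent of half this angle, whatever the lens; pixels are square), "cx", "cy" (the principal point, pixels), "eye" and "orientation" of the camera in the world. Camera axes: x right, y up, looking along -z (the intrinsics and any distortion apply to the point x, -y, -z); pixel columns grow to the right and rows downward; lengths in m; the calibration is good to about 2 mm. A picture is of the moment at which its call begins. There is no depth.
- sign_off(): hands the job in, once; it reports no verdict.
The state is a dict: "time": time; "qpos": joint angles; "dq": joint speeds; "joint_efforts": joint torques, N m; "eef_pos": TCP position; "tcp_rot": TCP orientation; "contact_force": force on the tool from outside, world axes, zero at the start; "wrist_torque": the same for the moment, N m; "opening": opening from 0.0 (shut) to 1.0 (fully open).
Only numpy, scipy, OpenCV 4.12 (cv2) and the standard library are available. Lean on these libraries where they do the work, as an engineer would, in place of code of your own. Each camera call takes 0.05 s, during which the arm holds its last target. There are 200 camera calls.

## Task

Take the aluminium drawing template by its wooden grip, lay it on the register board and slide it about until its round hole finds the taller pin and its slot finds the shorter pin, so that it drops fully home, flat on the board, then let go of it. Feel for the pins with a light hand: never push or press the template hard against the pins or the board, and leave everything else on the table as it lies.

Things in the scene. Friction and masses are not known exactly. Their poses are not given: they have to be found in the camera images.
- template: Loose aluminium drawing template, flat plate 130 (x) x 250 (y) x 5 mm, about 0.26 to 0.42 kg, upright wooden grip in its middle, cut-out circles and squares of 16 mm and more, plus a register hole and a slot near its ends. Origin: centre of the underside. z up, y along its length towards the round register hole. Lies flat on the table at the start.
- grip (a point): Where to hold the template: on its vertical centre line, 28 mm above the underside. The grip is a wooden block 56 mm along x, 30 mm along y, rising from the plate's top (5 mm above the underside) to 37 mm; take it from above with the fingers closing along the template's y.
- hole (a point): Centre of the round register hole, 12 mm wide, right through the plate, at the level of the underside, 105 mm from the template's origin along its +y. Belongs over the taller pin.
- slot (a point): Centre of the register slot, right through the plate, 12 mm wide (x) and 24 mm long (y), at the level of the underside, 105 mm from the template's origin along its -y. Belongs over the shorter pin.
- board: Fixed plywood register board 300 (x) x 360 (y) x 18 mm with a sheet of paper taped on it. Origin: centre of its underside, on the table; its top is 18 mm higher. Two upright steel pins are taped down on it, 105 mm either side of its middle along y, by hand and so a little off. The seated template lies along the board, x and y the same way, to within 2.5 degrees.
- tall_mark (a point): Pencil cross on the board's top, 105 mm from the board's middle along its +y, marking the taller pin's place; its z is the board's top. The pin itself was taped on by eye: its centre lies 2 to 3.2 mm off the cross, in any direction. Fixed round steel pin, 10 mm across, its flat sharp-edged top 14 mm above the board's top.
- short_mark (a point): Pencil cross on the board's top, 105 mm from the board's middle along its -y, marking the shorter pin's place; its z is the board's top. The pin itself was taped on by eye: its centre lies 2 to 3.2 mm off the cross, in any direction. Fixed round steel pin, 10 mm across, its flat sharp-edged top 8 mm above the board's top.
- eraser: Bystander: white eraser 22 x 45 x 13 mm lying on the board near its edge (origin: centre of the underside). To be left alone.
- pencil_a: Bystander: black pencil 165 mm long, 7.5 mm thick, lying on the board near its far edge (origin: under its middle, x along it). To be left alone.
- pencil_b: Bystander: red pencil 150 mm long, 7.5 mm thick, on the table on the far side of the template's starting place (origin: under its middle, x along it). To be left alone.
- pencil_c: Bystander: plain wooden pencil 120 mm long, 7.5 mm thick, on the table on the near side of the template's starting place (origin: under its middle, x along it). To be left alone.
- sharpener: Bystander: brass pencil sharpener 25 x 15 x 11 mm at the back of the table (origin: centre of the underside). To be left alone.
- tape_roll: Bystander: roll of masking tape lying flat, 90 mm across, 19 mm high, at the back of the table (origin: centre of the underside). To be left alone.
- ink: Bystander: capped brown glass ink jar, 48 mm across, 62 mm high, at the back of the table (origin: centre of the underside). To be left alone.

How it is judged:
By the outcome, as a careful person would: the job done as asked, in the order asked, and still so for the second after the job is handed in, with the robot touching nothing.
It also fails if it takes over 64 s, if anything falls off the work surface, if the arm or the gripper's body presses on something with over 40 N, if the wrist force passes 120 N, or if a joint passes its speed limit or range.

## Working session

There is one attempt and no reset: what is moved stays moved. The work goes in short steps, Python scripts to look and compute and a tool call to move; the robot and the scene stay as the last step left them, time stands still between calls to the robot, and variables do not carry over. Pictures are saved under pics/ and viewed, about 8 in all and at most 12, crops included, and the job is handed in when it is done.

Besides the shell and the picture viewer there is one more tool, called after ">>>" by a JSON object that holds its "fn" and its "kwargs", one argument or row to a line. drive_tool: Moves the arm, as the interface text tells. Its arguments: {"type":"object","properties":{"steps":{"type":"array","items":{"type":"array","items":{"type":"number"}}},"force":{"type":"number"}},"required":["steps"]}

```bash
ls; mkdir -p pics; python3 - <<'E'
from plant import readout, read_camera, ctrl
import cv2
print(readout.get_state(), ctrl.grasp_offset)
for n in("top","side"):
    c=read_camera(n); cv2.imwrite(f"pics/{n}0.png",c["frame"][:,:,::-1]); print({k:v for k,v in c.items() if k!="frame"})
E
```

```text
pics
{'time': 0.0, 'qpos': array([ 1.18404803e+00,  2.87163771e-01,  1.57815805e+00, -1.46544884e-05,
        1.27857076e+00, -1.50019931e-01]), 'dq': array([-1.03549422e-04, -1.26462425e-03,  6.66033609e-05,  8.03932942e-04,
        1.32548938e-03,  1.08972766e-03]), 'joint_efforts': array([-1.55388141e-03, -4.05969357e+01, -2.92630541e+01, -2.73816586e-04,
        5.95292149e-03, -1.39010535e-05]), 'eef_pos': array([0.15804619, 0.65557611, 0.22995868]), 'tcp_rot': array([ 0.08271392,  0.70236981, -0.08428463,  0.70194812]), 'contact_force': array([1.14003886, 0.16031086, 0.14998852]), 'wrist_torque': array([-0.02284385, -0.03764415,  0.00885176]), 'opening': 0.9975566621648077} 0.0187
{'vertical_fov': 48.42332097339866, 'cx': 330.82265661158544, 'cy': 206.27838794057845, 'eye': array([0.50513545, 0.01154149, 1.15960425]), 'orientation': array([ 0.01179372, -0.00801014, -0.700572  ,  0.71343929])}
{'vertical_fov': 48.55830295807401, 'cx': 320.34960407903617, 'cy': 203.02748457537774, 'eye': array([ 0.44552468, -0.74623622,  0.64707766]), 'orientation': array([ 0.43750886, -0.03237634, -0.08036974,  0.89502987])}
```

View pics/top0.png

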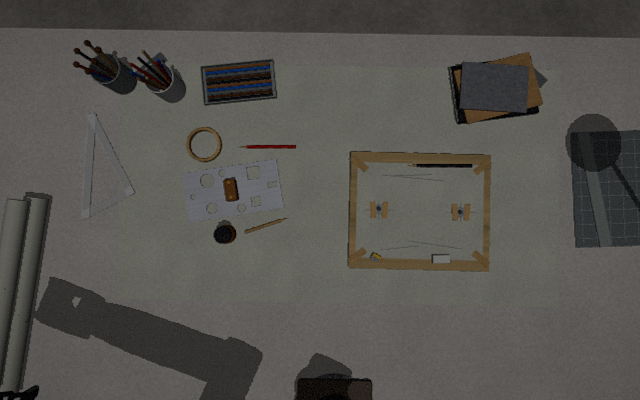

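View pics/side0.png

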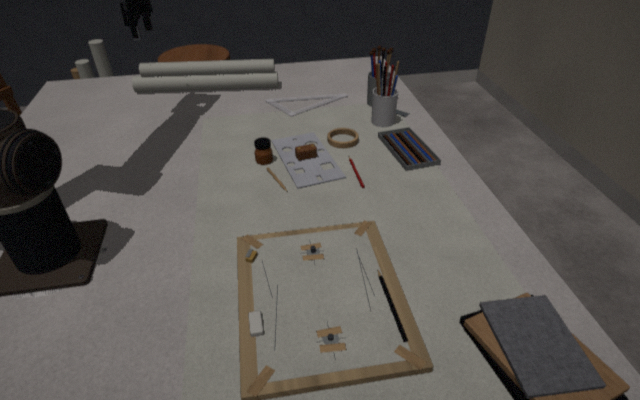

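```bash
cat > h.py <<'E'
import numpy as np, cv2
from scipy.spatial.transform import Rotation as R
from plant import readout, read_camera
def shot(n,name=None):
    c=read_camera(n)
    if name: cv2.imwrite(f"pics/{name}.png",c["frame"][:,:,::-1])
    c["f"]=200/np.tan(np.radians(c["vertical_fov"]/2)); c["R"]=R.from_quat(c["orientation"]).as_matrix(); return c
def ray(c,u,v):
    return c["R"]@np.array([(u-c["cx"])/c["f"],-(v-c["cy"])/c["f"],-1])
def plane(c,u,v,z):
    d=ray(c,u,v); return c["eye"]+d*(z-c["eye"][2])/d[2]
def proj(c,p):
    q=c["R"].T@(np.asarray(p)-c["eye"]); return np.array([c["cx"]-c["f"]*q[0]/q[2],c["cy"]+c["f"]*q[1]/q[2]])
def cross(c1,p1,c2,p2):
    d1,d2=ray(c1,*p1),ray(c2,*p2); t=np.linalg.lstsq(np.c_[d1,-d2],c2["eye"]-c1["eye"],rcond=None)[0]
    a,b=c1["eye"]+t[0]*d1,c2["eye"]+t[1]*d2; return (a+b)/2,np.linalg.norm(a-b)
E
python3 - <<'E'
import cv2,numpy as np
t=cv2.imread("pics/top0.png"); s=cv2.imread("pics/side0.png")
def crop(im,x,y,w,h,W,H): return cv2.resize(cv2.convertScaleAbs(im[y:y+h,x:x+w],alpha=1.5),(W,H),interpolation=cv2.INTER_CUBIC)
a=crop(t,180,150,115,85,460,340); b=crop(t,345,145,150,130,300,260)
cv2.imwrite("pics/c1.png",np.vstack([crop(t,180,150,110,80,770,560)]))
p=np.hstack([crop(t,364,194,32,32,256,256),crop(t,445,196,32,32,256,256)])
q=np.hstack([crop(s,292,230,42,42,256,256),crop(s,310,315,42,42,256,256)])
cv2.imwrite("pics/c2.png",np.vstack([p,q]))
cv2.imwrite("pics/c3.png",crop(s,260,125,90,70,720,560))
E
```

```text
(no output)
```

View pics/c1.png

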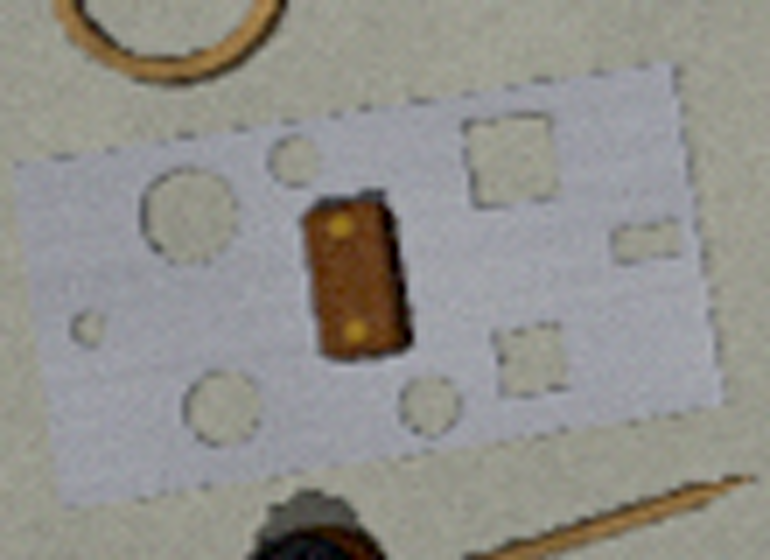

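View pics/c2.png

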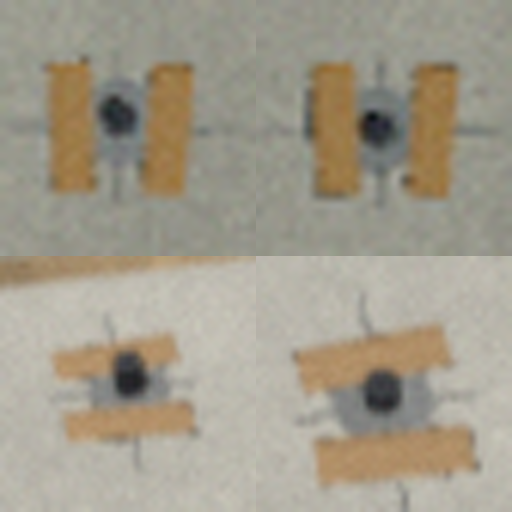

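View pics/c3.png

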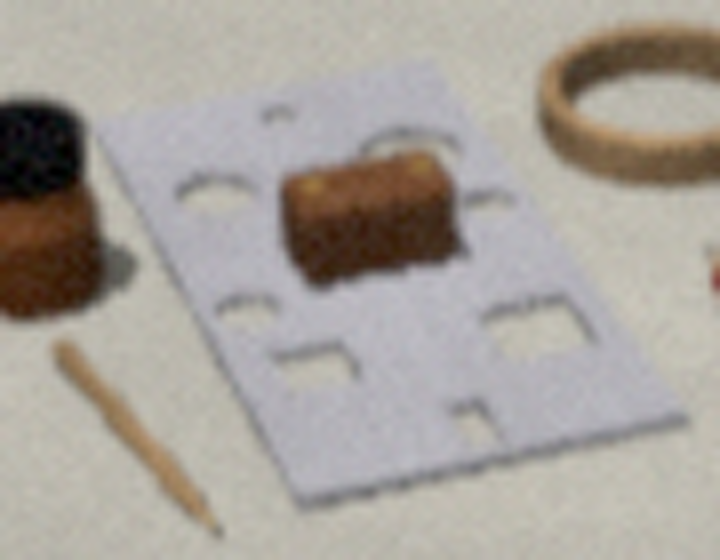

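c1/c3: the round hole is at top-view pixel (193,197) and the slot at (272,184), so the template's +y runs left in the image, which is world +y. c2: the taller pin is the left one at top (379,208), side (313,250). The shorter pin is at top (460,212).

```bash
cat > m.py <<'E'
from h import *
def comps(c,mask,roi):
    x,y,w,h=roi; m=np.zeros(mask.shape,np.uint8); m[y:y+h,x:x+w]=mask[y:y+h,x:x+w]
    n,l,s,ce=cv2.connectedComponentsWithStats(m); i=[k for k in range(1,n) if s[k,4]>8]; return [(s[k,4],ce[k]) for k in i]
def dark(c,x,y,w,h):
    g=c["frame"][y:y+h,x:x+w].astype(float).max(2); W=np.clip(95*1.0-g,0,60); yy,xx=np.mgrid[y:y+h,x:x+w]
    return np.array([(W*xx).sum(),(W*yy).sum()])/W.sum(),W.sum()/60
def plate(c,roi):
    x,y,w,h=roi; f=c["frame"].astype(int); m=((f[:,:,2]>f[:,:,0]+3)&(f[:,:,2]>70)).astype(np.uint8)
    z=np.zeros_like(m); z[y:y+h,x:x+w]=m[y:y+h,x:x+w]; z=cv2.medianBlur(z*255,3)
    return z
def holes(z):
    cs,hi=cv2.findContours(z,cv2.RETR_CCOMP,cv2.CHAIN_APPROX_NONE)
    k=max(range(len(cs)),key=lambda i:cv2.contourArea(cs[i]))
    out=[(cv2.contourArea(cs[i]),np.array(cv2.minAreaRect(cs[i])[0]).round(2),cs[i].reshape(-1,2).mean(0).round(2)) for i in range(len(cs)) if hi[0][i][3]==k and len(cs[i])>6]
    return cs[k],out
E
python3 - <<'E'
from m import *
t=shot("top");s=shot("side")
print(t["frame"][190,215],t["frame"][230,320],t["frame"][208,379],t["frame"][203,379],t["frame"][215,379], s["frame"][249,313])
for a,b,n in(((373,202,12,12),(307,240,13,17),"tall"),((454,206,12,12),(324,330,14,15),"short")):
    p,wa=dark(t,*a);q,wb=dark(s,*b); X,g=cross(t,p,s,q); print(n,p.round(2),wa,q.round(2),wb,X.round(4),g.round(4), plane(t,*p,.018+(.007 if n=="tall" else .004)).round(4))
z=plate(t,(178,150,115,80)); k,o=holes(z); r=cv2.minAreaRect(k); print(r)
b=cv2.boxPoints(r); P=[plane(t,*q,.005) for q in b]; print(np.round(P,4),[np.linalg.norm(P[i]-P[i-1]) for i in range(4)])
for A,c1,c2 in o: print(A,c1,c2,plane(t,*c1,.003).round(4))
# grip brown both views
for c,roi in((t,(205,170,40,35)),(s,(290,135,40,30))):
    f=c["frame"].astype(int); m=((f[:,:,0]>f[:,:,2]+25)).astype(np.uint8); cs=comps(c,m,roi); print("grip",cs)
    # brass dots
    m=((f[:,:,0]>f[:,:,2]+60)&(f[:,:,1]>75)).astype(np.uint8); x,y,w,h=roi; ys,xs=np.nonzero(m[y:y+h,x:x+w]); print("dots",list(zip(xs+x,ys+y)))
E
```

```text
[100 103 106] [98 99 89] [35 36 38] [91 95 86] [94 95 89] [22 27 27]
tall [378.4 208.1] 25.2 [312.85 249.64] 34.0 [ 0.5346 -0.1038  0.0222] 0.0001 [ 0.5344 -0.1035  0.025 ]
short [460.19 211.71] 28.0 [330.16 337.66] 39.45 [ 0.5295 -0.3132  0.0205] 0.0007 [ 0.5291 -0.3127  0.022 ]
((232.09376525878906, 190.14752197265625), (49.396270751953125, 95.71675109863281), 80.7538833618164)
[[0.6159 0.4104 0.005 ]
 [0.6605 0.1649 0.005 ]
 [0.5337 0.1415 0.005 ]
 [0.4893 0.3862 0.005 ]] [np.float64(0.12888470379645448), np.float64(0.24953243400081376), np.float64(0.12886534665593197), np.float64(0.24874160649653979)]
75.5 [240.75 207.75] [240.89 207.56] [0.5294 0.2525 0.003 ]
119.5 [211.75 207.75] [211.69 207.77] [0.528  0.3281 0.003 ]
114.5 [255.86 200.69] [256.11 200.73] [0.5485 0.2135 0.003 ]
25.0 [192.5 196. ] [192.5  196.38] [0.5577 0.3791 0.003 ]
61.5 [272.5 183.5] [272.3  184.04] [0.5941 0.1711 0.003 ]
370.5 [230.81 189.36] [230.65 189.25] [0.5769 0.2796 0.003 ]
184.5 [206.75 179.75] [206.72 180.  ] [0.6009 0.343  0.003 ]
51.0 [221.5 172. ] [221.64 172.18] [0.6218 0.305  0.003 ]
190.0 [252.77 172.22] [252.62 172.1 ] [0.6227 0.2233 0.003 ]
grip [(np.int32(234), array([230.02564103, 189.4957265 ]))]
dots [(np.int64(228), np.int64(182)), (np.int64(229), np.int64(182)), (np.int64(230), np.int64(197))]
grip [(np.int32(13), array([328.61538462, 137.92307692])), (np.int32(196), array([305.70918367, 150.22959184]))]
dots []
```

```bash
cat > g.py <<'E'
from h import *
def go(target,yaw):  # tool y along template y (mod 180), yaw = ccw from world
    s=readout.get_state(); Q=R.from_quat(s["tcp_rot"]).as_matrix(); p=s["eef_pos"]
    ty=np.array([-np.sin(yaw),np.cos(yaw),0]); 
    a=np.arctan2(Q[:,2]@ty,Q[:,1]@ty); a=(a+np.pi/2)%np.pi-np.pi/2
    d=Q.T@(np.array(target)-p)*100
    print("t",round(s["time"],2),"pos",p.round(4),"yaw",round(np.degrees(np.arctan2(-Q[0,1],Q[1,1])),2),"toolx",Q[:,0].round(3),"F",s["contact_force"].round(2),"M",s["wrist_torque"].round(3),"op",round(s["opening"],3),"q6",s["qpos"][5].round(2))
    print("shift cm",d.round(2),"turn deg",np.degrees(a).round(2))
E
python3 - <<'E'
from g import *
t=shot("top");s=shot("side")
for a,b in(((228.3,181.6),(298.7,148.0)),((230.3,196.7),(312.1,144.8))): print(cross(t,a,s,b))
for a,b in(((228.3,181.6),(312.1,144.8)),((230.3,196.7),(298.7,148.0))): print(cross(t,a,s,b))
go([.5755,.2757,.1],np.radians(10.2))
E
```

```text
(array([0.57653262, 0.28090316, 0.03136241]), np.float64(0.03646004206843243))
(array([0.57420388, 0.26801427, 0.04567727]), np.float64(0.037215339795688))
(array([0.59434611, 0.27817319, 0.03838742]), np.float64(0.0002697752862054302))
(array([0.55676801, 0.27269553, 0.03596362]), np.float64(0.0011380189855804104))
t 0.3 pos [0.1582 0.656  0.2308] yaw -13.57 toolx [-0.    -0.001 -1.   ] F [-0.37  0.03  0.06] M [-0.03   0.014 -0.046] op 0.999 q6 -0.15
shift cm [ 13.1  -27.17  49.48] turn deg -23.77
```

>>> {"fn": "drive_tool", "kwargs": {
  "steps": [
    [0,-1.95,3.55,0,0.75],
    [0,-1.95,3.55,0,0.75],
    [0,-1.95,3.55,0,0.75],
    [0,-1.95,3.55,0,0.75],
    [0,-1.95,3.55,0,0.75],
    [0,-1.95,3.55,0,0.75],
    [0,-1.95,3.55,0,0.75],
    [0,-1.95,3.55,0,0.75],
    [0,-1.95,3.55,0,0.75],
    [0,-1.95,3.55,0,0.75]
  ]
}}

```text
time: 1.3
eef_pos: [0.4587, 0.3821, 0.2315]
tcp_rot: [0.084, 0.702, -0.083, 0.702]
contact_force: [0.6, -0.1, 1.5]
opening: 0.752
```

>>> {"fn": "drive_tool", "kwargs": {
  "steps": [
    [0,-1.95,3.55,0,0.75],
    [0,-1.95,3.55,0,0.75],
    [0,-1.95,3.55,0,0.75],
    [2,-1.9,3.4,0,0.75],
    [3,0,0,-6,0.75],
    [3,0,0,-6,0.75],
    [2,0,0,-6,0.75],
    [0,0,0,-5.8,0.75],
    [0,0,0,0,0.75],
    [0,0,0,0,0.75]
  ]
}}

```text
time: 2.3
eef_pos: [0.5765, 0.2752, 0.1319]
tcp_rot: [-0.062, 0.704, 0.062, 0.705]
contact_force: [-0.4, 0.0, -0.8]
opening: 0.75
```

```bash
python3 - <<'E'
from g import *
go([.5755,.2757,.01],np.radians(10.2))
E
```

```text
t 2.3 pos [0.5765 0.2752 0.1319] yaw 10.11 toolx [ 0.001  0.    -1.   ] F [-0.36  0.03 -0.78] M [-0.024  0.007 -0.035] op 0.75 q6 -1.46
shift cm [12.19  0.07 -0.1 ] turn deg -0.09
```

>>> {"fn": "drive_tool", "kwargs": {
  "steps": [
    [3,0.05,-0.1,0,0.75],
    [3,0,0,0,0.75],
    [3,0,0,0,0.75],
    [1.5,0,0,0,0.75],
    [0.8,0,0,0,0.75],
    [0.5,0,0,0,0.75],
    [0.2,0,0,0,0.75],
    [0,0,0,0,0.75],
    [0,0,0,0,0.6],
    [0,0,0,0,0.5]
  ],
  "force": 40
}}

```text
time: 3.3
eef_pos: [0.5756, 0.2755, 0.0123]
tcp_rot: [-0.063, 0.704, 0.063, 0.705]
contact_force: [0.2, 0.8, -0.6]
opening: 0.505
```

>>> {"fn": "drive_tool", "kwargs": {
  "steps": [
    [0,0,0,0,0.4],
    [0,0,0,0,0.35],
    [0,0,0,0,0.3],
    [0,0,0,0,0.2],
    [0,0,0,0,0.1],
    [0,0,0,0,0],
    [0,0,0,0,0],
    [0,0,0,0,0]
  ]
}}

```text
time: 4.1
eef_pos: [0.5754, 0.2753, 0.012]
tcp_rot: [-0.063, 0.704, 0.063, 0.705]
contact_force: [-1.9, -1.0, 5.9]
opening: 0.343
```

```bash
python3 - <<'E'
from g import *
go([.5755,.2757,.01],np.radians(10.2))
E
```

```text
t 4.1 pos [0.5754 0.2753 0.012 ] yaw 10.24 toolx [ 0.001 -0.    -1.   ] F [-1.93 -0.98  5.86] M [-0.32   0.141 -0.035] op 0.343 q6 -1.46
shift cm [0.2  0.04 0.02] turn deg 0.04
```

>>> {"fn": "drive_tool", "kwargs": {
  "steps": [
    [-0.3,0,0,0,0],
    [-0.7,0,0,0,0],
    [-1.5,0,0,0,0],
    [-2,0,0,0,0],
    [-2.5,0,0,0,0],
    [-2.5,0,0,0,0],
    [-1.5,0,0,0,0],
    [-0.5,0,0,0,0],
    [0,0,0,0,0],
    [0,0,0,0,0]
  ]
}}

```text
time: 5.1
eef_pos: [0.574, 0.2751, 0.1249]
tcp_rot: [-0.063, 0.705, 0.063, 0.703]
contact_force: [1.1, 0.9, -2.7]
opening: 0.343
```

```bash
python3 - <<'E'
from g import *
go([.5317,-.2085,.120],np.radians(-1.45))
shot("side","s1")
E
```

```text
t 5.1 pos [0.574  0.2751 0.1249] yaw 10.23 toolx [-0.002 -0.001 -1.   ] F [ 1.12  0.86 -2.73] M [-0.04   0.002 -0.009] op 0.343 q6 -1.46
shift cm [  0.53 -46.84 -12.76] turn deg 11.68
```

>>> {"fn": "drive_tool", "kwargs": {
  "steps": [
    [0,-1,-0.27,0,0],
    [0,-2,-0.54,0,0],
    [0,-3,-0.82,0,0],
    [0,-3,-0.82,0,0],
    [0,-3,-0.82,0,0],
    [0,-3,-0.82,0,0],
    [0,-3,-0.82,0,0],
    [0,-3,-0.82,0,0],
    [0,-3,-0.82,0,0],
    [0,-3,-0.82,0,0]
  ]
}}

```text
time: 6.15
eef_pos: [0.5493, -0.0052, 0.1254]
tcp_rot: [-0.063, 0.705, 0.063, 0.704]
contact_force: [1.2, -0.9, -3.0]
opening: 0.347
```

>>> {"fn": "drive_tool", "kwargs": {
  "steps": [
    [0,-3,-0.82,0,0],
    [0,-3,-0.82,0,0],
    [0,-3,-0.82,0,0],
    [0,-3,-0.82,0,0],
    [0,-3,-0.82,0,0],
    [0,-2.5,-0.68,0,0],
    [0,-1.5,-0.41,0,0],
    [0,-0.8,-0.22,0,0],
    [0,0,0,1.5,0],
    [0,0,0,2,0]
  ]
}}

```text
time: 7.15
eef_pos: [0.5322, -0.2071, 0.126]
tcp_rot: [-0.04, 0.706, 0.041, 0.706]
contact_force: [0.1, 0.7, -3.0]
opening: 0.342
```

>>> {"fn": "drive_tool", "kwargs": {
  "steps": [
    [0,0,0,2,0],
    [0,0,0,2,0],
    [0,0,0,2,0],
    [0,0,0,1.5,0],
    [0,0,0,0.7,0],
    [0,0,0,0,0],
    [0,0,0,0,0],
    [0,0,0,0,0]
  ]
}}

```text
time: 7.95
eef_pos: [0.5324, -0.2078, 0.1264]
tcp_rot: [0.009, 0.707, -0.009, 0.707]
contact_force: [-0.7, -0.5, -2.4]
opening: 0.346
```

```bash
python3 - <<'E'
from g import *
from m import *
go([.5317,-.2085,.120],np.radians(-1.45))
t=shot("top","t2"); s=shot("side","s2")
a=cv2.resize(cv2.convertScaleAbs(cv2.imread("pics/t2.png")[150:260,350:490],alpha=1.5),(700,550),interpolation=2)
cv2.imwrite("pics/t2c.png",a)
E
```

```text
t 7.95 pos [ 0.5324 -0.2078  0.1264] yaw -1.46 toolx [ 0.  0. -1.] F [-0.66 -0.5  -2.41] M [ 0.008  0.012 -0.034] op 0.346 q6 -2.1
shift cm [ 0.64 -0.07 -0.07] turn deg -0.01
```

View pics/t2c.png

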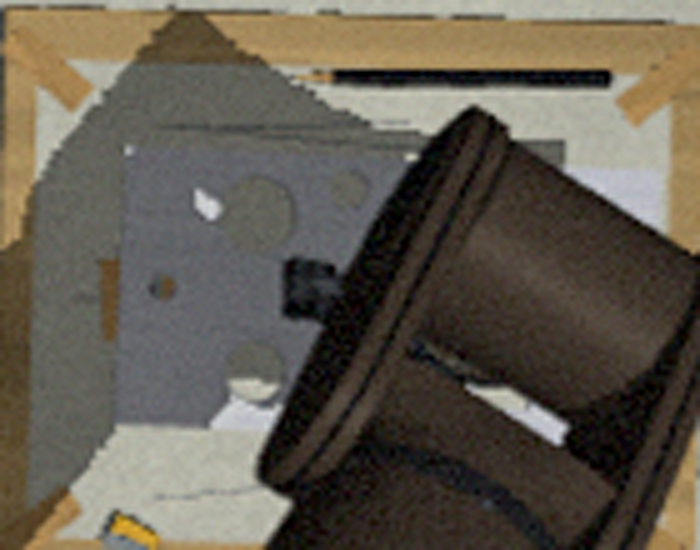

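>>> {"fn": "drive_tool", "kwargs": {
  "steps": [
    [0.8,-0.07,-0.07,0,0],
    [1.5,0,0,0,0],
    [1.5,0,0,0,0],
    [1.5,0,0,0,0],
    [1.2,0,0,0,0],
    [0.7,0,0,0,0],
    [0.3,0,0,0,0],
    [0,0,0,0,0],
    [0,0,0,0,0]
  ]
}}

```text
time: 8.95
eef_pos: [0.5322, -0.2089, 0.052]
tcp_rot: [0.009, 0.707, -0.009, 0.707]
contact_force: [-0.3, -0.4, -2.8]
opening: 0.343
```

```bash
python3 - <<'E'
from g import *
go([.5317,-.2085,.050],np.radians(-1.45))
t=shot("top","t3"); s=shot("side","s3")
print(plane(t,382.5,207.3,.1174), [proj(t,[.5344,-.1035,.0385]),proj(s,[.5344,-.1035,.0385]),proj(s,[.5291,-.3127,.0385])])
T=cv2.imread("pics/t3.png");S=cv2.imread("pics/s3.png")
e=lambda im,x,y,w,h,W,H:cv2.resize(cv2.convertScaleAbs(im[y:y+h,x:x+w],alpha=1.7),(W,H),interpolation=2)
cv2.imwrite("pics/c4.png",np.hstack([e(T,360,180,50,70,400,560),e(S,285,225,50,70,400,560)]))
cv2.imwrite("pics/c5.png",e(S,235,210,160,160,600,600))
E
```

```text
t 8.95 pos [ 0.5322 -0.2089  0.052 ] yaw -1.46 toolx [ 0.001 -0.001 -1.   ] F [-0.33 -0.39 -2.8 ] M [ 0.01  -0.034 -0.031] op 0.343 q6 -2.1
shift cm [ 0.2   0.04 -0.05] turn deg -0.01
[ 0.53408194 -0.10370029  0.1174    ] [array([378.94557142, 207.97881378]), array([312.5364778 , 243.64454762]), array([329.67659931, 330.80463344])]
```

View pics/c4.png

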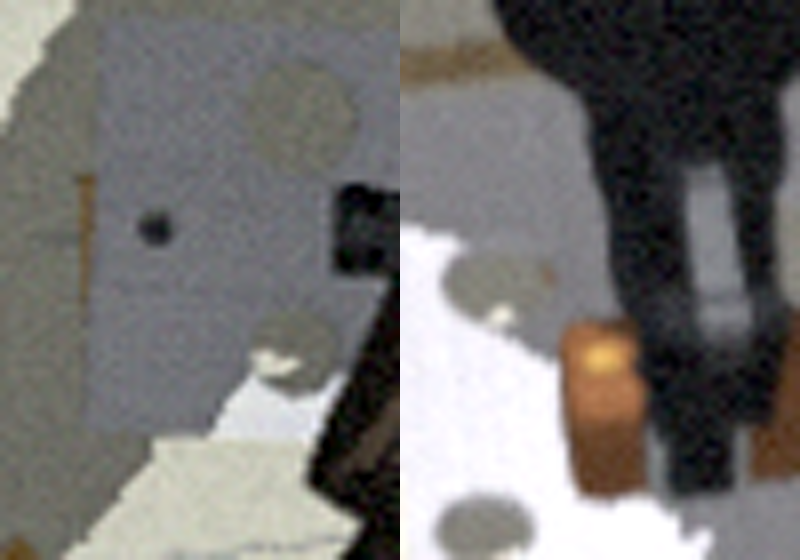

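View pics/c5.png

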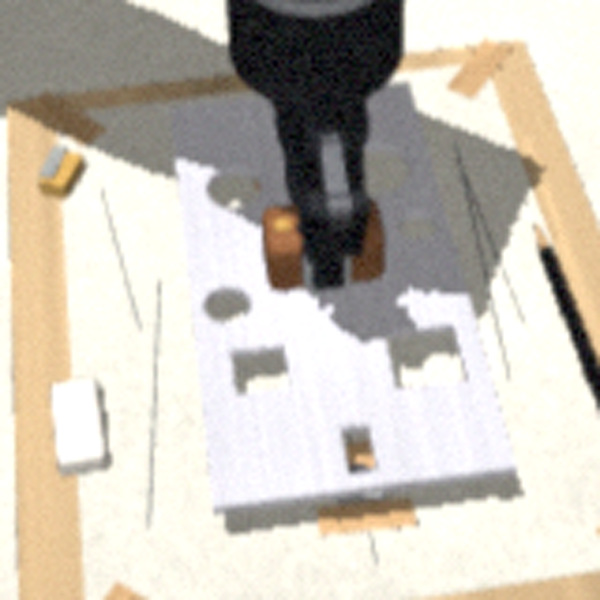

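c4: the pin's dark top fills the round hole at top (378.9,208.1). c5: the slot is at side (330.4,329.6), and the prediction from the short pin is (329.7,330.8). Both are close, so I'll lower gently and feel.

>>> {"fn": "drive_tool", "kwargs": {
  "steps": [
    [0.3,0.05,0.02,0,0],
    [0.3,0,0,0,0],
    [0.1,0,0,0,0],
    [0.05,0,0,0,0],
    [0.05,0,0,0,0],
    [0,0,0,0,0]
  ]
}}

```text
time: 9.65
eef_pos: [0.5318, -0.208, 0.0435]
tcp_rot: [0.009, 0.707, -0.009, 0.707]
contact_force: [-0.5, 0.5, -1.4]
opening: 0.339
```

>>> {"fn": "drive_tool", "kwargs": {
  "steps": [
    [0.05,0,0,0,0],
    [0.05,0,0,0,0],
    [0,0,0,0,0]
  ]
}}

```text
time: 9.95
eef_pos: [0.532, -0.2081, 0.0429]
tcp_rot: [0.009, 0.707, -0.009, 0.707]
contact_force: [-1.9, 0.7, 2.5]
opening: 0.346
```

```bash
python3 - <<'E'
from g import *
go([.5322,-.2084,.040],np.radians(-1.45))
E
```

```text
t 9.95 pos [ 0.532  -0.2081  0.0429] yaw -1.46 toolx [-0.  0. -1.] F [-1.92  0.7   2.5 ] M [0.741 0.353 0.225] op 0.346 q6 -2.1
shift cm [ 0.29 -0.03  0.02] turn deg -0.01
```

```bash
python3 - <<'E'
from g import *
f=np.mean([shot("top")["frame"].astype(float) for _ in range(6)],0)
print(f[202:215,372:387].mean(2).round().astype(int)); print((f[202:215,372:387,0]-f[202:215,372:387,2]).round().astype(int))
c=shot("top"); print(proj(c,[.5344,-.1035,.032]))
E
```

```text
[[68 66 66 67 66 65 64 65 66 64 65 65 63 63 64]
 [68 67 66 67 67 66 67 67 66 68 65 67 66 66 66]
 [66 66 67 65 64 66 66 65 67 67 66 67 65 66 66]
 [67 65 66 67 66 64 64 64 65 66 65 65 67 64 65]
 [66 66 68 66 66 59 55 53 58 66 67 67 67 66 65]
 [68 65 67 68 61 50 34 27 34 60 66 67 65 65 66]
 [67 67 68 69 59 30 18 19 20 56 69 69 67 68 67]
 [68 69 68 67 58 30 17 21 27 60 66 68 68 67 67]
 [69 67 69 68 69 47 35 32 51 67 68 68 68 67 66]
 [67 67 67 66 69 69 65 66 67 67 68 67 67 68 66]
 [69 67 67 68 69 67 68 66 68 69 67 67 67 67 67]
 [70 69 70 69 69 69 68 69 69 69 67 70 70 68 68]
 [70 69 69 69 68 70 70 67 70 68 69 70 67 69 68]]
[[-3 -4 -2 -4 -4 -4 -4 -4 -3 -2 -4 -4 -3 -3 -3]
 [-3 -4 -3 -3 -3 -4 -4 -3 -3 -4 -3 -3 -4 -5 -4]
 [-4 -3 -4 -3 -5 -3 -3 -4 -4 -3 -3 -4 -4 -4 -4]
 [-4 -4 -4 -4 -4 -3 -4 -3 -3 -3 -3 -2 -4 -5 -3]
 [-5 -3 -4 -4 -4 -2 -2 -1 -3 -3 -4 -4 -5 -2 -5]
 [-3 -3 -4 -3 -4 -2 -2 -3 -3 -4 -3 -4 -4 -5 -3]
 [-5 -4 -4 -4 -2 -3 -1 -2 -5 -4 -3 -3 -4 -4 -3]
 [-4 -4 -3 -4 -5 -1 -5 -2 -2 -4 -2 -4 -3 -3 -3]
 [-5 -3 -6 -5 -4 -4 -3 -3 -4 -4 -3 -3 -5 -3 -4]
 [-4 -3 -2 -3 -3 -3 -4 -4 -3 -4 -3 -3 -4 -3 -3]
 [-5 -4 -4 -4 -3 -5 -4 -4 -4 -4 -4 -3 -3 -4 -3]
 [-3 -2 -3 -4 -4 -4 -3 -3 -4 -3 -2 -4 -2 -4 -4]
 [-4 -5 -5 -5 -4 -4 -2 -3 -4 -4 -3 -4 -4 -4 -4]]
[378.68127956 208.04095271]
```

>>> {"fn": "drive_tool", "kwargs": {
  "steps": [
    [-0.02,0,-0.03,0,0],
    [0,0,-0.03,0,0],
    [0,0,0,0,0]
  ]
}}

```text
time: 10.6
eef_pos: [0.5314, -0.2086, 0.0422]
tcp_rot: [0.008, 0.707, -0.01, 0.707]
contact_force: [-1.1, -1.6, -2.6]
opening: 0.342
```

>>> {"fn": "drive_tool", "kwargs": {
  "steps": [
    [0,-0.01,-0.02,0,0],
    [0,-0.01,-0.02,0,0],
    [0,0,0,0,0]
  ]
}}

```text
time: 10.9
eef_pos: [0.5306, -0.2085, 0.0418]
tcp_rot: [0.009, 0.707, -0.009, 0.707]
contact_force: [0.1, -1.5, -3.6]
opening: 0.345
```

```bash
python3 - <<'E'
from g import *
go([.5322,-.2084,.040],np.radians(-1.45))
E
```

```text
t 10.9 pos [ 0.5306 -0.2085  0.0418] yaw -1.47 toolx [-0.    -0.001 -1.   ] F [ 0.12 -1.54 -3.61] M [-0.358 -0.064 -0.018] op 0.345 q6 -2.1
shift cm [0.18 0.01 0.16] turn deg -0.02
```

>>> {"fn": "drive_tool", "kwargs": {
  "steps": [
    [0.05,-0.02,0.02,0,0],
    [0.05,0,0,0,0],
    [0.05,0,0,0,0],
    [0,0,0,0,0]
  ]
}}

```text
time: 11.3
eef_pos: [0.531, -0.2086, 0.041]
tcp_rot: [0.009, 0.707, -0.009, 0.707]
contact_force: [-0.1, -1.2, -3.3]
opening: 0.344
```

>>> {"fn": "drive_tool", "kwargs": {
  "steps": [
    [0.05,0,0,0,0],
    [0.05,0,0,0,0],
    [0,0,0,0,0]
  ]
}}

```text
time: 11.6
eef_pos: [0.5311, -0.2086, 0.0401]
tcp_rot: [0.009, 0.707, -0.009, 0.707]
contact_force: [-1.0, -2.4, -2.2]
opening: 0.345
```

```bash
python3 - <<'E'
from g import *
go([.5322,-.2084,.040],np.radians(-1.45))
E
```

```text
t 11.6 pos [ 0.5311 -0.2086  0.0401] yaw -1.46 toolx [ 0. -0. -1.] F [-1.01 -2.42 -2.23] M [-0.215  0.056  0.088] op 0.345 q6 -2.1
shift cm [0.01 0.02 0.11] turn deg -0.01
```

>>> {"fn": "drive_tool", "kwargs": {
  "steps": [
    [0,-0.03,0,0,0],
    [0.04,-0.02,0,0,0],
    [0.04,0,0,0,0],
    [0,0,0,0,0]
  ]
}}

```text
time: 12.0
eef_pos: [0.5309, -0.2087, 0.039]
tcp_rot: [0.009, 0.707, -0.009, 0.707]
contact_force: [-0.1, 0.2, -3.4]
opening: 0.343
```

>>> {"fn": "drive_tool", "kwargs": {
  "steps": [
    [0.04,0,0,0,0],
    [0.04,0,0,0,0],
    [0,0,0,0,0]
  ]
}}

```text
time: 12.3
eef_pos: [0.531, -0.2089, 0.0383]
tcp_rot: [0.009, 0.707, -0.009, 0.707]
contact_force: [-0.5, -0.8, -3.6]
opening: 0.341
```

```bash
python3 - <<'E'
from g import *
go([.5322,-.2084,.038],np.radians(-1.45))
E
```

```text
t 12.3 pos [ 0.531  -0.2089  0.0383] yaw -1.47 toolx [-0.  0. -1.] F [-0.51 -0.75 -3.57] M [-0.007 -0.026  0.038] op 0.341 q6 -2.1
shift cm [0.03 0.05 0.12] turn deg -0.02
```

>>> {"fn": "drive_tool", "kwargs": {
  "steps": [
    [0.04,0,0,0,0],
    [0.04,0,0,0,0],
    [0,0,0,0,0]
  ]
}}

```text
time: 12.6
eef_pos: [0.5311, -0.209, 0.0377]
tcp_rot: [0.009, 0.707, -0.009, 0.707]
contact_force: [-1.0, -0.2, -2.3]
opening: 0.344
```

>>> {"fn": "drive_tool", "kwargs": {
  "steps": [
    [0.03,0,0,0,0],
    [0.03,0,0,0,0],
    [0,0,0,0,0]
  ]
}}

```text
time: 12.9
eef_pos: [0.5312, -0.2091, 0.0371]
tcp_rot: [0.009, 0.707, -0.009, 0.707]
contact_force: [0.5, 0.8, -3.3]
opening: 0.342
```

```bash
python3 - <<'E'
from g import *
go([.5322,-.2084,.038],np.radians(-1.45))
E
```

```text
t 12.9 pos [ 0.5312 -0.2091  0.0371] yaw -1.46 toolx [ 0. -0. -1.] F [ 0.55  0.78 -3.29] M [-0.057 -0.068  0.087] op 0.342 q6 -2.1
shift cm [-0.09  0.07  0.1 ] turn deg -0.01
```

>>> {"fn": "drive_tool", "kwargs": {
  "steps": [
    [0.03,0,0,0,0],
    [0.03,0,0,0,0],
    [0,0,0,0,0]
  ]
}}

```text
time: 13.2
eef_pos: [0.5312, -0.2091, 0.0365]
tcp_rot: [0.009, 0.707, -0.009, 0.707]
contact_force: [0.1, 1.1, -3.4]
opening: 0.343
```

>>> {"fn": "drive_tool", "kwargs": {
  "steps": [
    [0.03,0,0,0,0],
    [0.03,0,0,0,0],
    [0,0,0,0,0]
  ]
}}

```text
time: 13.5
eef_pos: [0.5312, -0.2091, 0.0359]
tcp_rot: [0.009, 0.707, -0.009, 0.707]
contact_force: [0.6, -0.4, -2.7]
opening: 0.343
```

```bash
python3 - <<'E'
from g import *
go([.5322,-.2084,.03],np.radians(-1.45))
E
```

```text
t 13.5 pos [ 0.5312 -0.2091  0.0359] yaw -1.46 toolx [ 0. -0. -1.] F [ 0.57 -0.42 -2.7 ] M [-0.05  -0.209  0.09 ] op 0.343 q6 -2.1
shift cm [0.59 0.07 0.1 ] turn deg -0.01
```

>>> {"fn": "drive_tool", "kwargs": {
  "steps": [
    [0.04,0,0,0,0],
    [0.04,0,0,0,0],
    [0.04,0,0,0,0],
    [0,0,0,0,0]
  ]
}}

```text
time: 13.9
eef_pos: [0.5312, -0.2091, 0.0347]
tcp_rot: [0.009, 0.707, -0.009, 0.707]
contact_force: [1.6, -1.0, -2.5]
opening: 0.346
```

>>> {"fn": "drive_tool", "kwargs": {
  "steps": [
    [0.04,0,0,0,0],
    [0.04,0,0,0,0],
    [0.04,0,0,0,0],
    [0,0,0,0,0]
  ]
}}

```text
time: 14.3
eef_pos: [0.5311, -0.209, 0.0334]
tcp_rot: [0.009, 0.707, -0.009, 0.707]
contact_force: [2.1, 0.4, -2.9]
opening: 0.345
```

>>> {"fn": "drive_tool", "kwargs": {
  "steps": [
    [0.04,0,0,0,0],
    [0.04,0,0,0,0],
    [0.04,0,0,0,0],
    [0,0,0,0,0]
  ]
}}

```text
time: 14.7
eef_pos: [0.5311, -0.209, 0.0322]
tcp_rot: [0.009, 0.707, -0.009, 0.707]
contact_force: [1.9, 0.0, -1.4]
opening: 0.346
```

```bash
python3 - <<'E'
from g import *
go([.5322,-.2084,.03],np.radians(-1.45))
E
```

```text
t 14.7 pos [ 0.5311 -0.209   0.0322] yaw -1.46 toolx [ 0. -0. -1.] F [ 1.91  0.02 -1.4 ] M [-0.109 -0.342  0.188] op 0.346 q6 -2.1
shift cm [0.22 0.07 0.11] turn deg -0.01
```

>>> {"fn": "drive_tool", "kwargs": {
  "steps": [
    [0,0,0.02,-0.2,0],
    [0.04,0,0,0,0],
    [0.04,0,0,0,0],
    [0,0,0,0,0]
  ]
}}

```text
time: 15.1
eef_pos: [0.5309, -0.2088, 0.0312]
tcp_rot: [0.008, 0.707, -0.008, 0.707]
contact_force: [0.6, -0.1, -2.2]
opening: 0.339
```

>>> {"fn": "drive_tool", "kwargs": {
  "steps": [
    [0.04,0,0,0,0],
    [0.04,0,0,0,0],
    [0,0,0,0,0]
  ]
}}

```text
time: 15.4
eef_pos: [0.531, -0.2089, 0.0304]
tcp_rot: [0.008, 0.707, -0.008, 0.707]
contact_force: [1.1, 0.0, -2.7]
opening: 0.343
```

```bash
python3 - <<'E'
from g import *
go([.5322,-.2084,.03],np.radians(-1.45))
E
```

```text
t 15.4 pos [ 0.531  -0.2089  0.0304] yaw -1.27 toolx [-0.001  0.    -1.   ] F [ 1.11  0.01 -2.66] M [-0.068 -0.134  0.022] op 0.343 q6 -2.1
shift cm [0.04 0.05 0.12] turn deg 0.18
```

>>> {"fn": "drive_tool", "kwargs": {
  "steps": [
    [0.03,0,0,0,0],
    [0.03,0,0,0,0],
    [0,0,0,0,0]
  ]
}}

```text
time: 15.7
eef_pos: [0.5311, -0.2089, 0.03]
tcp_rot: [0.008, 0.707, -0.008, 0.707]
contact_force: [-0.2, 0.3, -2.1]
opening: 0.345
```

>>> {"fn": "drive_tool", "kwargs": {
  "steps": [
    [0.03,0,0,0,0],
    [0.03,0,0,0,0],
    [0,0,0,0,0]
  ]
}}

```text
time: 16.0
eef_pos: [0.5311, -0.2089, 0.0299]
tcp_rot: [0.008, 0.707, -0.008, 0.707]
contact_force: [-3.4, 1.0, 4.5]
opening: 0.342
```

```bash
python3 - <<'E'
from g import *
go([.5322,-.2084,.03],np.radians(-1.45))
E
```

```text
t 16.0 pos [ 0.5311 -0.2089  0.0299] yaw -1.27 toolx [-0.001  0.    -1.   ] F [-3.41  0.98  4.5 ] M [0.11  0.371 0.021] op 0.342 q6 -2.1
shift cm [-0.01  0.05  0.11] turn deg 0.18
```

>>> {"fn": "drive_tool", "kwargs": {
  "steps": [
    [-0.06,0,0,0,0],
    [0,0,0,0,0],
    [0,0,0,0,0.33],
    [0,0,0,0,0.37],
    [0,0,0,0,0.42],
    [0,0,0,0,0.5],
    [0,0,0,0,0.6],
    [0,0,0,0,0.65],
    [0,0,0,0,0.65],
    [0,0,0,0,0.65]
  ],
  "force": 20
}}

```text
time: 17.0
eef_pos: [0.5312, -0.209, 0.03]
tcp_rot: [0.008, 0.707, -0.008, 0.707]
contact_force: [0.9, -0.1, 0.4]
opening: 0.652
```

>>> {"fn": "drive_tool", "kwargs": {
  "steps": [
    [-0.5,0,0,0,0.65],
    [-1,0,0,0,0.65],
    [-2,0,0,0,0.65],
    [-3,0,0,0,0.65],
    [-3,0,0,0,0.65],
    [-3,0,0,0,0.65],
    [-3,0,0,0,0.65],
    [-3,0,0,0,0.65],
    [0,2,0,0,0.65],
    [0,3,0,0,0.65]
  ]
}}

```text
time: 18.0
eef_pos: [0.5332, -0.16, 0.2181]
tcp_rot: [0.008, 0.705, -0.01, 0.709]
contact_force: [0.1, 0.3, 0.2]
opening: 0.652
```

>>> {"fn": "drive_tool", "kwargs": {
  "steps": [
    [0,4,0,0,0.65],
    [0,4,0,0,0.65],
    [0,4,0,0,0.65],
    [0,4,0,0,0.65],
    [0,4,0,0,0.65],
    [0,4,0,0,0.65],
    [0,4,0,0,0.65],
    [0,2,0,0,0.65],
    [0,0,0,0,0.65],
    [0,0,0,0,0.65]
  ]
}}

```text
time: 19.0
eef_pos: [0.539, 0.1409, 0.2157]
tcp_rot: [0.007, 0.707, -0.008, 0.707]
contact_force: [0.5, -0.3, -0.4]
opening: 0.649
```

```bash
python3 - <<'E'
from g import *
from m import *
go([.5322,-.2084,.03],np.radians(-1.45))
t=shot("top","t5"); s=shot("side","s5")
e=lambda im,x,y,w,h,W,H:cv2.resize(cv2.convertScaleAbs(im[y:y+h,x:x+w],alpha=1.4),(W,H),interpolation=2)
T=t["frame"][:,:,::-1];S=s["frame"][:,:,::-1]
cv2.imwrite("pics/c6.png",np.hstack([e(T,345,145,150,130,400,347),e(S,235,215,160,139,400,347)]))
z=plate(t,(350,155,140,110)); k,o=holes(z); r=cv2.minAreaRect(k); P=[plane(t,*q,.023) for q in cv2.boxPoints(r)]; print(np.round(P,4),np.mean(P,0),[np.linalg.norm(P[i]-P[i-1]) for i in range(4)])
for i,q in enumerate(P): print(proj(s,q).round(1))
E
```

```text
t 19.0 pos [0.539  0.1409 0.2157] yaw -1.2 toolx [ 0.001 -0.001 -1.   ] F [ 0.46 -0.29 -0.37] M [ 0.004 -0.043  0.002] op 0.649 q6 -1.48
shift cm [ 18.59 -34.93   0.04] turn deg 0.25
[[ 0.5929 -0.2091  0.023 ]
 [ 0.5951 -0.3317  0.023 ]
 [ 0.465  -0.3329  0.023 ]
 [ 0.4627 -0.2108  0.023 ]] [ 0.52893141 -0.27113316  0.023     ] [np.float64(0.13021523416857933), np.float64(0.12255136049383576), np.float64(0.13014650787130108), np.float64(0.12215878800830567)]
[353.  284.3]
[371.5 340. ]
[292.6 353.4]
[283. 295.]
```

View pics/c6.png

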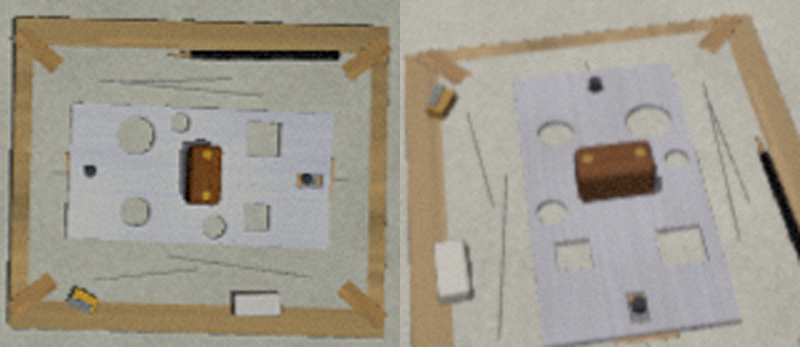

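c6 shows the tall pin standing up through the round hole and the short pin inside the slot, with the eraser and pencil undisturbed. The landing height also fits: the tool was 17.9 mm above its grasp height, and the board is 18 mm thick.

```bash
python3 -c "
from plant import sign_off; print(sign_off())"
```

```text
the job is handed in; nothing more can be done
None
```

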